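Release a clip-in cover and lay it in the parts tray

ROBOT

A 6-joint arm with a two-finger parallel gripper is mounted at the origin on a cart in front of the work surface, level with it; the furniture and walls round the work are solid. World frame = base frame: x ahead of the robot, y to its left, z up, the work surface at z = 0. Lengths are in m, angles in degrees, forces in N, time in s.
With the tool pointing down it reaches from about 0.3 to 0.75 m from the base axis. Payload 8.5 kg.
Tool frame: the origin (TCP) lies on the centre line of the jaws, within the pads' length; the fingertips stand 14 mm ahead of it and the grasp point (between the pads) lies 5 mm behind it; z points along the fingers, x is the direction in which the jaws open and shut, and the axes are right-handed (so a half turn about z gives the same grasp; the last joint's range is limited). The gripper opens to 85 mm and grips with 20 to 120 N. Pads are 22 mm wide; open, the fingers measure 114 mm over their backs; the gripper's body (76 mm by 85 mm) begins 54 mm behind the grasp point. The pads swing forward as they close: fully open they stand 13 mm farther back than shut.
Start: joints at [56.763, 21.807, 74.336, -0, 83.858, -12.336], TCP at [0.196, 0.514, 0.245] pointing down, gripper open.
Joint ranges: [-178.18, 178.18], [-50.72, 133.34], [12.68, 142.11], [-81.47, 261.47], [9.98, 163.14], [-165.26, 165.26]. Speed limits (degrees/s): [136.94, 136.94, 180, 180, 180, 180].

INTERFACE

Orientations are given as a 3x3 rotation matrix whose columns are the frame's x, y, z axes.
In Python, from rig import * gives the robot as it stands.
- The arm moves only by the shell command python3 -m crank 'ROWS' [FORCE]. ROWS is JSON, one flat list of numbers, 7 for each row, row after row: the turn, a rotation vector about the world's x, y, z in rad, then the shift along the world's x, y, z in m, then the opening in per cent of the stroke, from 0 (shut) to 100 (fully open). A call has 1 to 20 rows; each row shifts and turns the commanded pose from where the row before left it; what a row does not reach is not made up. A row lasts 1/10 s, in which the tool goes at most 50 mm and 8.59 degrees, less where a joint would pass 70% of its speed; a pose out of reach is approached as far as the arm can. A call is refused whole if a number of a shift passes 0.05 or a number of a turn 0.15, either way. A call with a gripper value outside its range is refused whole. The fingers move at their own pace and stop on an object; FORCE is the grip in N (left out, the last holds). Time passes only in rows, so rows that do not move let the fingers close. It gives the time, the measured TCP pose, the force and the opening at its end, in the units of the state.
- observe(): the state, without advancing time (a new reading comes with each control period).
- get_image(name): name is "scene" or "side" or "wrist"; returns a dict with "frame" (480x640x3 uint8, red, green, blue), "fov_y" (degrees; the focal length in pixels is half the picture's height over the tangent of half this angle, whatever the lens; pixels are square), "cx", "cy" (the principal point, pixels), "world_to_cam" (4x4, takes a point from world to camera coordinates). Camera axes: x right, y up, looking along -z (the intrinsics and any distortion apply to the point x, -y, -z); pixel columns grow to the right and rows downward; lengths in m; the calibration is good to about 2 mm. The wrist camera is an equidistant fisheye: a pixel r from the principal point sees the ray r / f radians off the axis. A picture is of the moment at which its call begins. There is no depth.
- close_job(): hands the job in, once; it reports no verdict.
The state is a dict: "time_s": time; "q": joint angles; "qvel": joint speeds; "joint_efforts": joint torques, N m; "position": TCP position; "tool_rot": TCP orientation; "ft_force": force on the tool from outside, world axes, zero at the start; "wrist_torque": the same for the moment, N m; "grip_width": finger opening in m.
Only numpy, scipy, OpenCV 4.12 (cv2) and the standard library are available. Lean on these libraries where they do the work, as an engineer would, in place of code of your own. Each camera call takes 0.05 s, during which the arm holds its last target. There are 200 camera calls.

TASK

Take the clip-in cover off the small control box: gently press the box's upright snap tab inward, towards the middle of the box, just far enough that the cover's front edge springs up, without straining the tab. Then take the cover by its rib, draw its tongue out from under the lip at the back without forcing it, lift it off and lay it gently flat in the shallow parts tray, rib upward, on the tray's bare floor clear of the bearing and bush that lie there. Leave everything else where it is and let go of the cover.

Things in the scene. Friction and masses are not known exactly. Their poses are not given: they have to be found in the camera images.
- housing: Grey control box fixed to the bench. Origin: underside, on the middle line; z up, x from its front (tab end) to its back (lip end), y across. Spans x -70..+76, y -50..+50 mm (feet to y +-67, cable gland to y +69); front and side rims 56 mm high, the lip at the back 63 mm. Spring pins under the cover's front corners lift that edge when the tab lets go. Yaw up to 0.45 rad from the robot's x axis
- tab: Black snap tab: upright sprung leaf 20 mm wide, 6 thick, standing up through a window in the cover, hooked over the cover's front bar. Origin: its hinge, at x -45, z 10 mm of the box; axes at rest those of the box. Pressed at its pad towards the box's +x it yields from 3 N, 1 N more per mm, frees the cover after 6-8 mm (9-13 N), meets a solid stop at 10 mm (14-16 N), is damaged above 22 N; springs back
- pad_nominal (a point): Fixed point of the box (x -56, y 0, z 88 mm of it; axes of the box) at the nominal centre of the front face of the finger pad on top of the tab. The pad is 22 mm wide and reaches from 76 to 100 mm above the bench. The real face stands up to 8 mm farther in or out along x, differently each time and not measured: find it by touch. The cover's front edge springs up to 70 mm height below it
- lip (a point): Point of the box at the lower front edge of the lip at its back (x +62.5, z 57 mm of the box). The lip hangs over the slot that holds the cover's tongue
- cover: Flat grey cover 120 x 80 x 5 mm, 0.08-0.17 kg. Origin: centre of its underside, z up, x from tab end to tongue end; clipped in, it lies 50 mm above the bench, origin over the box's, about 1 mm of play. Window for the tab x -50..-20, y +-15 mm. When the tab lets go, its tab end springs up some 14 mm (tilt 0.12 rad), and stays up when the tab is let go; the tongue stays under the lip
- rib_top (a point): Middle of the top of the cover's grip rib: 12 mm thick in the cover's y, 56 mm long in its x (x -14..+42 mm of the cover), top 33 mm above the cover's underside, 28 mm above its upper face
- tongue_end (a point): Tip of the cover's tongue (x 60..68 mm of the cover, 56 mm wide, 4 thick). It sits 5.5 mm under the lip: with the front edge sprung up, draw the cover 10-15 mm level towards the box's -x (the window leaves room) and then lift. More than 35 N between cover and box breaks it
- tray: Light shallow parts tray, loose, 0.3 kg, outside 174 mm (its x) x 236 mm (its y), 20 mm high, inner floor 2 mm up, inside 160 x 222 mm. Origin: centre of its underside. A bearing and a bush lie at its +y end, beyond y +60 mm; the rest of the floor is bare
- bearing: Steel ball bearing, 37 mm across, 12 mm high, lying in the tray near its +y end. Origin: underside centre
- bush: Grey turned bush 22 mm across, 17 mm high, standing in the tray near its +y end. Origin: underside centre
- flux_tin: Round tin, 58 mm across, 27 mm high, bystander. Origin: underside centre
- oil_bottle: Slim oil bottle with a spout, 32 mm across, 124 mm high, bystander. Origin: underside centre
- solder_spool: Solder spool, 61 mm across, 50 mm high, bystander. Origin: underside centre
- hex_key: Black hex key, 31 x 76 x 5 mm, bystander lying between box and tray near the bench's front edge. Origin: underside centre
- pliers: Pliers, 60 x 139 x 14 mm, bystander at the right of the work. Origin: underside centre
- screwdriver: Screwdriver, 25 x 183 x 25 mm, bystander at the left of the work. Origin: underside centre

How it is judged:
By the outcome, as a careful person would: the job done as asked, in the order asked, and still so for the second after the job is handed in, with the robot touching nothing.
It also fails if it takes over 54 s, if anything falls off the work surface, if the arm or the gripper's body presses on something with over 40 N, if the wrist force passes 120 N, or if a joint passes its speed limit or range.

## Working session

There is one attempt and no reset: what is moved stays moved. The work goes in short steps, Python scripts to look and compute and a shell command to move; the robot and the scene stay as the last step left them, time stands still between calls to the robot, and variables do not carry over. Pictures are saved under pics/ and viewed, about 8 in all and at most 12, crops included, and the job is handed in when it is done.

```bash
ls; mkdir -p pics; python3 - <<'E'
from rig import *
import cv2,numpy as np,pickle
s=observe(); print({k:np.round(v,3).tolist() for k,v in s.items()})
d={}
for n in("scene","side","wrist"):
    i=get_image(n); d[n]=i; cv2.imwrite(f"pics/{n}0.png",i["frame"][:,:,::-1]); print(n,i["fov_y"],i["cx"],i["cy"],np.round(i["world_to_cam"],3).tolist())
pickle.dump(d,open("im0.pkl","wb"))
E
```

```text
pics
{'time_s': 0.0, 'q': [56.762, 21.842, 74.383, 0.0, 83.858, -12.337], 'qvel': [-0.048, 0.005, -0.058, 0.058, -0.104, -0.069], 'joint_efforts': [-0.0, -44.846, -23.129, -0.0, 0.005, -0.0], 'position': [0.196, 0.514, 0.245], 'tool_rot': [[0.357, 0.934, -0.001], [0.934, -0.357, -0.001], [-0.001, -0.0, -1.0]], 'ft_force': [0.329, 0.493, -0.457], 'wrist_torque': [-0.071, -0.013, -0.004], 'grip_width': 0.086}
scene 46.25460373724212 318.3512630839977 229.43011451937105 [[-0.772, -0.636, 0.012, 0.434], [0.501, -0.595, 0.629, -0.323], [-0.393, 0.491, 0.778, -1.326], [0.0, 0.0, 0.0, 1.0]]
side 55.62535055688074 321.999633514558 233.52854628204912 [[0.919, -0.393, 0.014, -0.533], [0.249, 0.61, 0.752, -0.209], [-0.304, -0.688, 0.659, -0.972], [0.0, 0.0, 0.0, 1.0]]
wrist 65.70646984690485 320.5783471970059 235.78906530072814 [[0.357, 0.934, -0.001, -0.55], [-0.891, 0.34, -0.3, 0.039], [-0.28, 0.108, 0.954, -0.381], [0.0, 0.0, 0.0, 1.0]]
```

View pics/scene0.png

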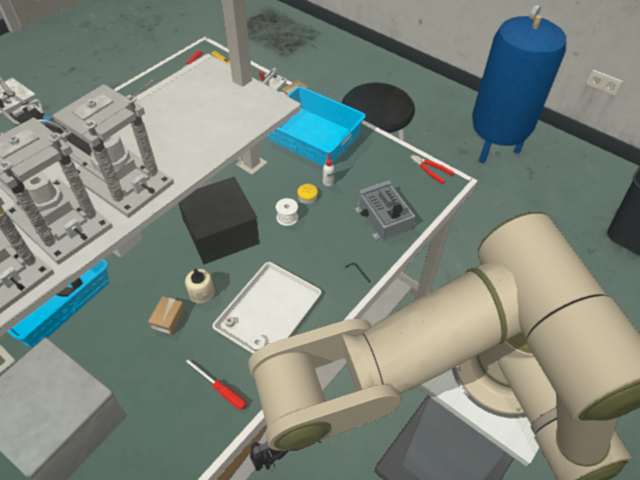

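View pics/side0.png

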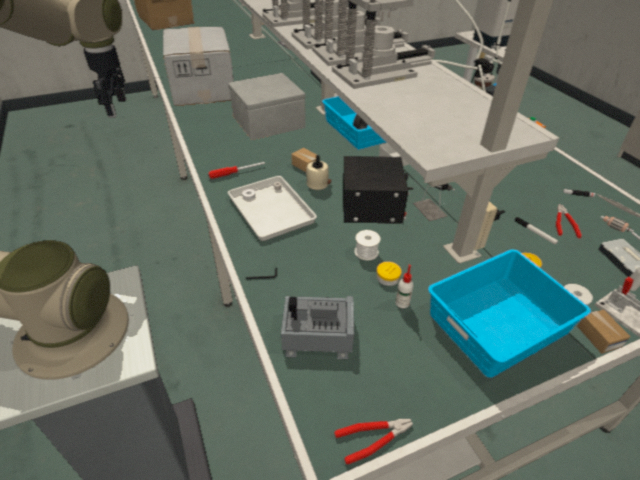

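The scene view shows the box at about (388,208), the tray at (268,305), with the bearing and bush at its lower left. In the side view the box is at (318,325), with the black tab at (293,308) facing the robot. The tray corners there are about (228,192), (280,177), (316,216) and (264,239).

```bash
cat > h.py <<'E'
import numpy as np,cv2,pickle
def ray(i,n,u,v):
    f=240/np.tan(np.radians(i["fov_y"])/2); W=np.array(i["world_to_cam"])
    a=np.array([u-i["cx"],v-i["cy"]])
    if n=="wrist":
        r=np.hypot(*a); t=r/f; d=np.array([*(a/max(r,1e-9)*np.sin(t)),np.cos(t)])
    else: d=np.array([a[0]/f,a[1]/f,1.])
    d=np.array([d[0],-d[1],-d[2]]); R=W[:3,:3]
    d=R.T@d; return -R.T@W[:3,3],d/np.linalg.norm(d)
def cast(i,n,u,v,z):
    c,d=ray(i,n,u,v); return c+d*(z-c[2])/d[2]
def proj(i,n,P):
    f=240/np.tan(np.radians(i["fov_y"])/2); W=np.array(i["world_to_cam"])
    c=W[:3,:3]@np.array(P)+W[:3,3]; x,y,z=c[0],-c[1],-c[2]
    r=np.hypot(x,y); k=np.arctan2(r,z)/max(r,1e-9) if n=="wrist" else 1/z
    return np.array([i["cx"]+f*k*x,i["cy"]+f*k*y])
def tri(rs):
    A=sum(np.eye(3)-np.outer(d,d) for c,d in rs); b=sum((np.eye(3)-np.outer(d,d))@c for c,d in rs)
    return np.linalg.solve(A,b)
E
python3 - <<'E'
from h import *
d=pickle.load(open("im0.pkl","rb")); p=lambda n,u,v,z:print(n,(u,v),np.round(cast(d[n],n,u,v,z),3))
for q in [(228,192),(280,177),(316,216),(264,239)]: p("side",*q,.02)
for q in [(214,325),(268,263),(322,292),(266,352)]: p("scene",*q,.02)
for q in [(283,324),(290,298),(353,298),(353,325)]: p("side",*q,.056)
p("side",293,300,.1);p("scene",367,196,.1);p("scene",388,205,.06)
p("side",404,290,.0);p("side",250,193,.01);p("side",277,187,.01);p("side",262,275,0)
W=np.array(d["wrist"]["world_to_cam"]);print(-W[:3,:3].T@W[:3,3])
E
```

```text
side (228, 192) [0.428 0.341 0.02 ]
side (280, 177) [0.594 0.358 0.02 ]
side (316, 216) [0.623 0.143 0.02 ]
side (264, 239) [0.463 0.106 0.02 ]
scene (214, 325) [0.591 0.364 0.02 ]
scene (268, 263) [0.616 0.145 0.02 ]
scene (322, 292) [0.449 0.123 0.02 ]
scene (266, 352) [0.445 0.336 0.02 ]
side (283, 324) [ 0.409 -0.195  0.056]
side (290, 298) [ 0.446 -0.136  0.056]
side (353, 298) [ 0.572 -0.187  0.056]
side (353, 325) [ 0.54  -0.252  0.056]
side (293, 300) [ 0.438 -0.179  0.1  ]
scene (367, 196) [ 0.519 -0.153  0.1  ]
scene (388, 205) [ 0.474 -0.195  0.06 ]
side (404, 290) [ 0.718 -0.169  0.   ]
side (250, 193) [0.489 0.326 0.01 ]
side (277, 187) [0.572 0.325 0.01 ]
side (262, 275) [0.424 0.005 0.   ]
[0.12474073 0.5418096  0.37474195]
```

View pics/wrist0.png

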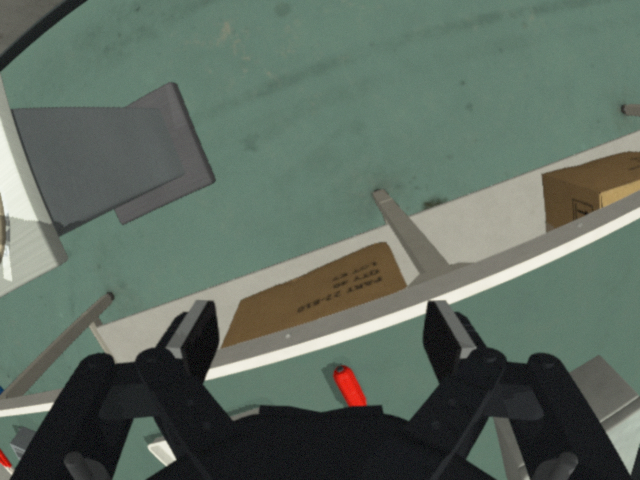

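The wrist view shows the bench front edge and the screwdriver's red handle, with the gripper at the bottom. The tool yaw already nearly matches the box (about -0.37 rad). Next I move over the tray and look, then over the box.

```bash
python3 -m crank '[0,0,0,0.03,-0.024,0.003,100, 0,0,0,0.03,-0.024,0.003,100, 0,0,0,0.03,-0.024,0.003,100, 0,0,0,0.03,-0.024,0.003,100, 0,0,0,0.03,-0.024,0.003,100, 0,0,0,0.03,-0.024,0.003,100, 0,0,0,0.03,-0.024,0.003,100, 0,0,0,0.03,-0.024,0.003,100, 0,0,0,0.03,-0.024,0.003,100, 0,0,0,0.03,-0.024,0.003,100, 0,0,0,0.03,-0.024,0.003,100, 0,0,0,0.03,-0.024,0.003,100, 0,0,0,0,0,0,100, 0,0,0,0,0,0,100]'
python3 - <<'E'
from rig import *
import cv2,pickle
i=get_image("wrist");pickle.dump(i,open("imT.pkl","wb"));cv2.imwrite("pics/T.png",i["frame"][:,:,::-1])
E
python3 -m crank '[0,0,0,-0.002,-0.042,0,100, 0,0,0,-0.002,-0.042,0,100, 0,0,0,-0.002,-0.042,0,100, 0,0,0,-0.002,-0.042,0,100, 0,0,0,-0.002,-0.042,0,100, 0,0,0,-0.002,-0.042,0,100, 0,0,0,-0.002,-0.042,0,100, 0,0,0,-0.002,-0.042,0,100, 0,0,0,-0.002,-0.042,0,100, 0,0,0,-0.002,-0.042,0,100, 0,0,0,0,0,0,100, 0,0,0,0,0,0,100]'
python3 - <<'E'
from rig import *
import cv2,pickle,numpy as np
i=get_image("wrist");pickle.dump(i,open("imB.pkl","wb"));cv2.imwrite("pics/B.png",i["frame"][:,:,::-1])
print(np.round(i["world_to_cam"],3).tolist())
E
```

```text
time_s: 1.55
position: [0.5564, 0.2254, 0.2807]
tool_rot: [[0.358, 0.934, -0.001], [0.934, -0.358, -0.0], [-0.001, -0.001, -1.0]]
ft_force: [-0.8, 0.4, -0.1]
grip_width: 0.0854
time_s: 2.8
position: [0.536, -0.1936, 0.2812]
tool_rot: [[0.357, 0.934, -0.0], [0.934, -0.357, 0.001], [0.0, -0.001, -1.0]]
ft_force: [-0.2, 0.2, 0.3]
grip_width: 0.0853
[[0.357, 0.934, 0.001, -0.012], [-0.891, 0.341, -0.3, 0.594], [-0.281, 0.106, 0.954, -0.244], [0.0, 0.0, 0.0, 1.0]]
```

View pics/T.png

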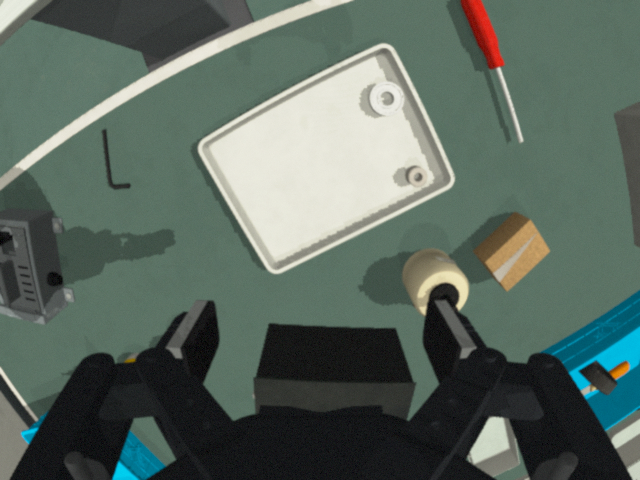

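View pics/B.png

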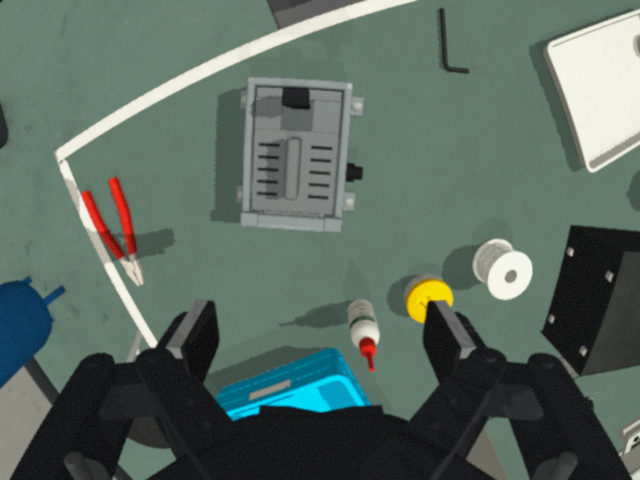

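Tray view: the outer corners are at about (199,147), (387,45), (454,183) and (276,272); the bearing is at (387,98) and the bush at (418,176). Box view: the rim corners are at about (249,79), (351,82), (241,228) and (341,231); the tab pad is at (296,95) and the rib at (293,138)–(291,198). I'll zoom in on the box.

```bash
python3 - <<'E'
import cv2
i=cv2.imread("pics/B.png")[65:245,225:375]
cv2.imwrite("pics/Bz.png",cv2.resize(i,None,fx=3.3333,fy=3.3333,interpolation=cv2.INTER_CUBIC))
E
```

```text
(no output)
```

View pics/Bz.png

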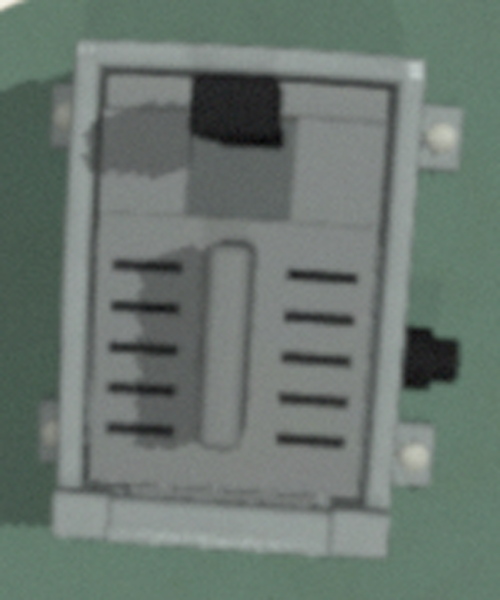

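The zoom shows the rim's front corners at (82,42) and (424,62), the lip's back corners at (52,537) and (388,555), the rib top from (231,242) to (221,450), and the black pad at (190–282, 75–146).

```bash
python3 - <<'E'
from h import *
i=pickle.load(open("imB.pkl","rb")); c=lambda u,v,z:cast(i,"wrist",225+u/3.3333,65+v/3.3333,z)
model=[(-.07,-.05),(-.07,.05),(.076,-.05),(.076,.05),(-.014,0),(.042,0)]
P=[c(82,42,.056),c(424,62,.056),c(52,537,.063),c(388,555,.063),c(233,243,.083),c(221,450,.083)]
print(np.round(P,4).tolist())
def fit(m,p):
    m=np.array(m);p=np.array(p)[:,:2];mc,pc=m.mean(0),p.mean(0);a=m-mc;b=p-pc
    t=np.arctan2((a[:,0]*b[:,1]-a[:,1]*b[:,0]).sum(),(a*b).sum());R=np.array([[np.cos(t),-np.sin(t)],[np.sin(t),np.cos(t)]])
    o=pc-R@mc;return t,o,R,p-(m@R.T+o)
for s in (slice(0,4),slice(0,6)):
    t,o,R,r=fit(model[s],P[s]);print("box",t,o,"res mm",np.round(r@R*1e3,1).tolist())
for n,l in(("pad",(-.056,0)),("rib",(.014,0))): print(n,R@l+o)
for q in [(190,75),(282,80),(192,133),(282,146)]:
    for z in(.1,): print(q,np.round((c(*q,z)[:2]-o)@R*1e3,1))
j=pickle.load(open("imT.pkl","rb"))
T=[cast(j,"wrist",*q,.02) for q in[(199,147),(276,272),(387,45),(454,183)]]
t,o,R,r=fit([(-.087,-.118),(.087,-.118),(-.087,.118),(.087,.118)],T);print("tray",t,o,np.round(r@R*1e3,1).tolist(), "u=y axis")
for q,z in(((387,98),.012),((418,176),.017)): print(np.round((cast(j,"wrist",*q,z)[:2]-o)@R,3))
E
```

```text
[[0.3988, -0.2119, 0.056], [0.4402, -0.1242, 0.056], [0.5294, -0.2747, 0.063], [0.5703, -0.1838, 0.063], [0.4693, -0.1911, 0.083], [0.5201, -0.2148, 0.083]]
box -0.436783377683919 [ 0.48194173 -0.19737275] res mm [[0.8, 1.7], [1.2, -1.3], [-0.3, -0.0], [-1.7, -0.3]]
box -0.4366018332763738 [ 0.48196396 -0.19725637] res mm [[0.8, 1.6], [1.2, -1.4], [-0.2, -0.2], [-1.7, -0.5], [-0.1, 0.2], [-0.0, 0.2]]
pad [ 0.4312171  -0.17357606]
rib [ 0.49465067 -0.20317644]
(190, 75) [-56.6 -12.1]
(282, 80) [-56.6  10.7]
(192, 133) [-42.  -10.6]
(282, 146) [-40.   11.8]
tray 0.1261377402165451 [0.5266191  0.24681712] [[4.0, 3.7], [-5.1, 6.3], [4.4, -5.1], [-3.3, -4.9]] u=y axis
[-0.032  0.087]
[0.059 0.079]
```

```bash
python3 -m crank '[0,0,-0.018,-0.034,0.0086,0,0, 0,0,-0.018,-0.034,0.0086,0,0, 0,0,-0.018,-0.034,0.0086,0,0, 0,0,-0.018,-0.0336,0.0086,-0.02,0, 0,0,0,0,0,-0.04,0, 0,0,0,0,0,-0.04,0, 0,0,0,0,0,-0.04,0, 0,0,0,0,0,-0.03,0, 0,0,0,0,0,-0.018,0, 0,0,0,0,0,0,0, 0,0,0,0,0,0,0, 0,0,0,0,0,0,0]' 20
python3 - <<'E'
from rig import *
import cv2
for n in("wrist","side"):
    i=get_image(n);cv2.imwrite(f"pics/P{n}.png",i["frame"][:,:,::-1])
a=cv2.imread("pics/Pwrist.png")[:, :];b=cv2.imread("pics/Pside.png")[220:400,200:420]
cv2.imwrite("pics/P.png",cv2.hconcat([cv2.resize(a,(400,300)),cv2.resize(b,(367,300))]))
E
```

```text
time_s: 4.05
position: [0.4012, -0.1596, 0.0945]
tool_rot: [[0.422, 0.907, 0.002], [0.907, -0.422, -0.001], [-0.001, 0.002, -1.0]]
ft_force: [-0.8, 0.1, -0.6]
grip_width: -0.0002
```

View pics/P.png

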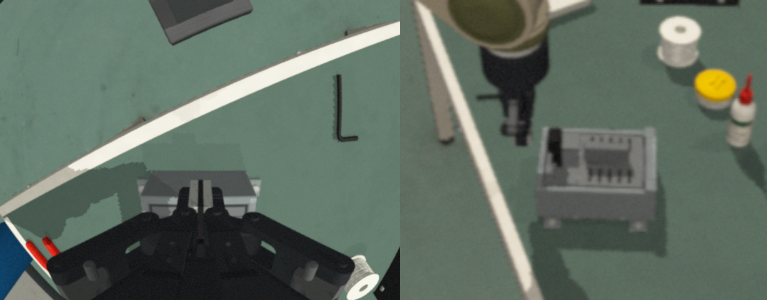

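The fingers stand shut in front of the tab, centred on it. I advance along the box's +x until the force shows contact.

```bash
python3 -m crank '[0,0,0,0.0054,-0.0025,0,0, 0,0,0,0.0054,-0.0025,0,0, 0,0,0,0,0,0,0]'|grep -E "pos|force"
python3 -m crank '[0,0,0,0.0027,-0.0013,0,0, 0,0,0,0,0,0,0]'|grep -E "pos|force"
python3 -m crank '[0,0,0,0.0027,-0.0013,0,0, 0,0,0,0,0,0,0]'|grep -E "pos|force"
python3 -m crank '[0,0,0,0.0018,-0.0008,0,0, 0,0,0,0,0,0,0]'|grep -E "time|pos|force"
```

```text
position: [0.4123, -0.1654, 0.0935]
ft_force: [0.2, 0.5, -0.2]
position: [0.4144, -0.1663, 0.0933]
ft_force: [1.0, 0.0, 0.4]
position: [0.4171, -0.1676, 0.0933]
ft_force: [-0.7, 0.4, 0.1]
time_s: 5.05
position: [0.4188, -0.1683, 0.0933]
ft_force: [-0.4, -1.3, 0.2]
```

```bash
for k in 1 2; do :; done
python3 -m crank '[0,0,0,0.0018,-0.0008,0,0, 0,0,0,0,0,0,0]'|grep -E "pos|force"
python3 -m crank '[0,0,0,0.0018,-0.0008,0,0, 0,0,0,0,0,0,0]'|grep -E "pos|force"
python3 -m crank '[0,0,0,0.0018,-0.0008,0,0, 0,0,0,0,0,0,0]'|grep -E "time|pos|force"
```

```text
position: [0.42, -0.1687, 0.0933]
ft_force: [-2.9, 0.7, 2.0]
position: [0.4215, -0.1694, 0.0932]
ft_force: [-4.8, 1.7, 5.1]
time_s: 5.65
position: [0.423, -0.17, 0.0932]
ft_force: [-6.6, 2.1, 5.2]
```

Contact came at TCP x ≈ 0.4195. I continue in small steps with a slight rise to follow the tab's arc.

```bash

python3 -m crank '[0,0,0,0.0014,-0.0006,0.0004,0, 0,0,0,0,0,0,0]'|grep -E "pos|force"
python3 -m crank '[0,0,0,0.0014,-0.0006,0.0004,0, 0,0,0,0,0,0,0]'|grep -E "time|pos|force"
python3 - <<'E'
from rig import *
import cv2
i=get_image("side");cv2.imwrite(f"pics/Q1.png",i["frame"][:,:,::-1])
a=cv2.imread("pics/Pside.png")[275:365,265:375];b=cv2.imread("pics/Q1.png")[275:365,265:375]
cv2.imwrite("pics/Q1c.png",cv2.resize(cv2.hconcat([a,b]),None,fx=3.5,fy=3.5,interpolation=cv2.INTER_CUBIC))
import numpy as np
print(np.abs(a[25:].astype(int)-b[25:]).mean())
E
```

```text
position: [0.424, -0.1704, 0.0934]
ft_force: [-8.2, 3.0, 5.1]
time_s: 6.05
position: [0.425, -0.1708, 0.0935]
ft_force: [-9.0, 2.0, 2.7]
5.121305361305361
```

```bash

python3 -m crank '[0,0,0,0.0014,-0.0006,0.0004,0, 0,0,0,0,0,0,0]'|grep -E "time|pos|force"
python3 - <<'E'
from rig import *
import cv2
i=get_image("side");cv2.imwrite(f"pics/Q2.png",i["frame"][:,:,::-1])
L=[cv2.imread(f"pics/{n}.png")[285:355,275:365] for n in("Pside","Q1","Q2")]
cv2.imwrite("pics/Q2c.png",cv2.resize(cv2.hconcat(L),None,fx=2.9,fy=2.9,interpolation=cv2.INTER_CUBIC))
E
```

```text
time_s: 6.3
position: [0.4261, -0.1712, 0.0937]
ft_force: [-9.8, 3.2, 1.3]
```

View pics/Q2c.png

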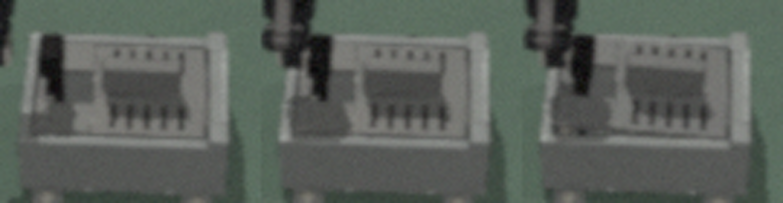

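The third crop shows the cover's slots and front edge shifted against the first two, so it has probably sprung up. I'll measure that shift.

```bash
python3 - <<'E'
import cv2,numpy as np
P,A,B=[cv2.imread(f"pics/{n}.png",0) for n in("Pside","Q1","Q2")]
for nm,(x,y,w,h) in dict(slots=(310,315,34,17),rib=(308,298,34,22),backrim=(345,298,12,50)).items():
    for I in(A,B):
        r=cv2.matchTemplate(I[y-10:y+h+10,x-10:x+w+10],P[y:y+h,x:x+w],cv2.TM_CCOEFF_NORMED);m=cv2.minMaxLoc(r);print(nm,np.array(m[3])-10,round(m[1],3))
E
```

```text
slots [0 0] 0.989
slots [ 0 -1] 0.958
rib [0 0] 0.991
rib [ 0 -1] 0.94
backrim [0 0] 0.996
backrim [0 0] 0.995
```

```bash

python3 -m crank '[0,0,0,-0.009,0.004,0,0, 0,0,0,-0.009,0.004,0,0, 0,0,0,0,0,0.04,0, 0,0,0,0,0,0.045,0, 0,0,0,0,0,0.045,40, 0,0,0,0.037,-0.017,0.01,40, 0,0,0,0.037,-0.017,0,40, 0,0,0,0.037,-0.017,0,40, 0,0,0,0,0,0,40, 0,0,0,0,0,0,40, 0,0,0,0,0,0,40]'
python3 - <<'E'
from rig import *
import cv2,pickle
i=get_image("wrist");pickle.dump(i,open("imC.pkl","wb"));cv2.imwrite("pics/C.png",i["frame"][:,:,::-1])
j=get_image("side");cv2.imwrite("pics/Cside.png",j["frame"][:,:,::-1])
a=cv2.imread("pics/C.png")[20:260,170:420];b=cv2.imread("pics/Cside.png")[280:360,270:370]
cv2.imwrite("pics/Cc.png",cv2.hconcat([cv2.resize(a,(500,480)),cv2.resize(b,(300,480*300//600*2))[:480] if 0 else cv2.copyMakeBorder(cv2.resize(b,(300,240)),0,240,0,0,0)]))
E
```

```text
time_s: 7.45
position: [0.5206, -0.215, 0.2347]
tool_rot: [[0.423, 0.906, 0.0], [0.906, -0.423, 0.0], [0.0, 0.0, -1.0]]
ft_force: [0.0, -0.8, 0.6]
grip_width: 0.034
```

View pics/Cc.png

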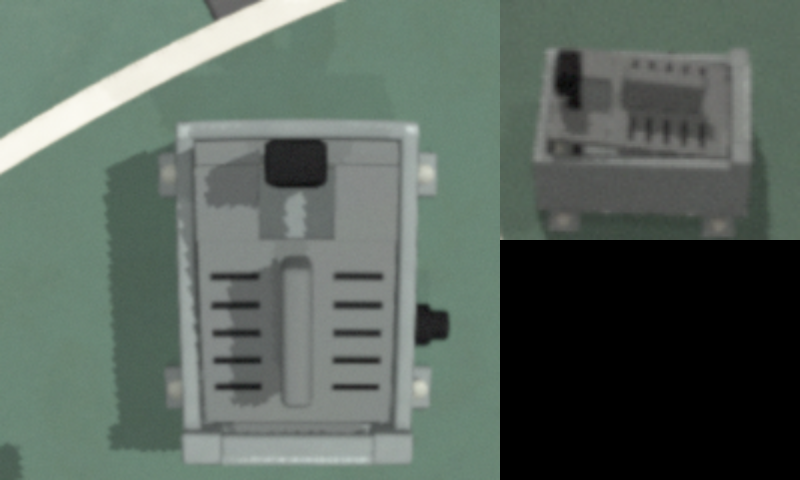

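The side view clearly shows the cover's front edge sprung up, with a gap and pin visible, while the tab stands again. In the crop the rib top runs from (297,258) to (297,405).

```bash
python3 - <<'E'
from h import *
i=pickle.load(open("imC.pkl","rb"));o=np.array([.48196,-.19726]);t=-.4366;R=np.array([[np.cos(t),-np.sin(t)],[np.sin(t),np.cos(t)]])
c=lambda u,v,z:np.round((cast(i,"wrist",170+u/2,20+v/2,z)[:2]-o)@R*1e3,1)
th=.12;piv=np.array([64,50.])
f=lambda x,z:piv+np.array([np.cos(th)*(x-64)+np.sin(th)*z,-np.sin(th)*(x-64)+np.cos(th)*z])
for x in(-14,42):print("pred",x,f(x,33))
print(c(297,260,f(-14,33)[1]/1e3),c(297,405,f(42,33)[1]/1e3))
print("rim",c(180,124,.056),c(418,124,.056),"lip back",c(184,462,.063),c(412,462,.063))
g=f(12,23);w=R@[g[0]/1e3,0]+o;print("TCP goal",g,w)
E
```

```text
pred -14 [-9.48857076 92.10023715]
pred 42 [46.10871285 85.39635354]
[-13.9  -0.4] [42.9 -0.5]
rim [-69.  -48.4] [-68.8  49. ] lip back [ 74.7 -49.9] [74.8 49.2]
TCP goal [15.1273317 79.0596334] [ 0.49566831 -0.20365676]
```

```bash

python3 -m crank '[0.0254,0.0544,0,-0.014,0.0063,-0.02,40, 0.0254,0.0544,0,-0.0138,0.0064,-0.02,40, 0,0,0,0,0,-0.04,40, 0,0,0,0,0,-0.035,40, 0,0,0,0,0,-0.02,40, 0,0,0,0,0,-0.0207,40, 0,0,0,0,0,0,40, 0,0,0,0,0,0,40]' 40
python3 - <<'E'
from rig import *
import cv2
for n in("wrist","side"):
    i=get_image(n);cv2.imwrite(f"pics/G{n}.png",i["frame"][:,:,::-1])
a=cv2.imread("pics/Gwrist.png");b=cv2.imread("pics/Gside.png")[250:370,240:400]
cv2.imwrite("pics/G.png",cv2.hconcat([cv2.resize(a,(400,300)),cv2.resize(b,(400,300))]))
E
```

```text
time_s: 8.35
position: [0.4934, -0.2028, 0.0797]
tool_rot: [[0.423, 0.9, -0.108], [0.906, -0.42, 0.05], [-0.0, -0.119, -0.993]]
ft_force: [0.2, 0.9, 0.0]
grip_width: 0.0341
```

View pics/G.png

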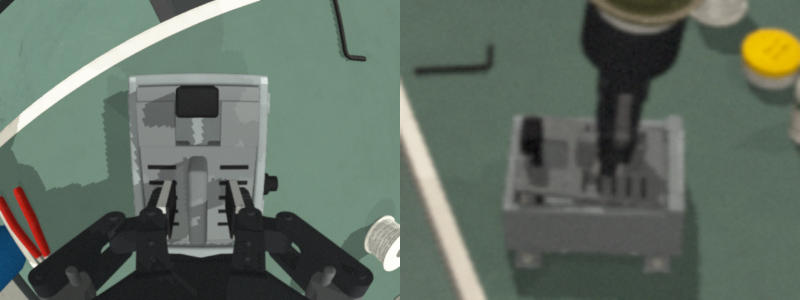

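The jaws straddle the rib evenly with no contact force. Closing.

```bash
python3 -m crank '[0,0,0,0,0,0,0, 0,0,0,0,0,0,0, 0,0,0,0,0,0,0, 0,0,0,0,0,0,0, 0,0,0,0,0,0,0]' 40
```

```text
time_s: 8.95
position: [0.4937, -0.2028, 0.0797]
tool_rot: [[0.423, 0.9, -0.107], [0.906, -0.42, 0.05], [-0.0, -0.118, -0.993]]
ft_force: [-0.1, 0.5, 5.8]
grip_width: 0.011
```

```bash
python3 -m crank '[0,0,0,-0.0018,0.0008,0,0, 0,0,0,-0.0018,0.0008,0,0, 0,0,0,0,0,0,0]'|grep -E "pos|force"
python3 -m crank '[0,0,0,-0.0018,0.0008,0,0, 0,0,0,-0.0018,0.0008,0,0, 0,0,0,0,0,0,0]'|grep -E "time|pos|force|grip"
```

```text
position: [0.4904, -0.2015, 0.0796]
ft_force: [1.6, -0.2, 6.4]
time_s: 9.55
position: [0.4868, -0.2, 0.0796]
ft_force: [3.5, -2.1, 6.1]
grip_width: 0.0114
```

```bash
python3 -m crank '[0,0,0,-0.0018,0.0008,0,0, 0,0,0,-0.0018,0.0008,0,0, 0,0,0,-0.0012,0.0006,0,0, 0,0,0,0,0,0,0]'|grep -E "pos|force"
python3 -m crank '[0,0,0,0,0,0.003,0, 0,0,0,0,0,0.003,0, 0,0,0,0,0,0,0]'|grep -E "time|pos|force|grip"
```

```text
position: [0.4821, -0.1979, 0.0796]
ft_force: [3.1, -0.8, 6.6]
time_s: 10.25
position: [0.4811, -0.1971, 0.0849]
ft_force: [0.4, 0.1, 0.0]
grip_width: 0.0114
```

```bash
python3 -m crank '[0,0,0,0,0,0.007,0, 0,0,0,0,0,0.008,0, 0,0,0,0,0,0,0]'|grep -E "pos|force"
python3 -m crank '[0,0,0,0,0,0.01,0, 0,0,0,0,0,0.01,0, 0,0,0,0,0,0,0]'|grep -E "time|pos|force|grip"
python3 -m crank '[0,0,0,0,0,0.03,0, 0,0,0,0,0,0.04,0, 0,0,0,0,0,0.03,0, 0,0,0,0,0,0,0]'|grep -E "time|pos|force|grip"
python3 - <<'E'
from rig import *
import cv2,pickle
L=[]
for n in("wrist","side"):
    i=get_image(n);pickle.dump(i,open(f"imL{n}.pkl","wb"));cv2.imwrite(f"pics/L{n}.png",i["frame"][:,:,::-1])
a=cv2.imread("pics/Lwrist.png");b=cv2.imread("pics/Lside.png")[180:360,230:470]
cv2.imwrite("pics/L.png",cv2.hconcat([cv2.resize(a,(400,300)),cv2.resize(b,(400,300))]))
E
```

```text
position: [0.4818, -0.1976, 0.1011]
ft_force: [0.7, 0.4, -1.1]
time_s: 10.85
position: [0.482, -0.1977, 0.1214]
ft_force: [0.1, -0.6, -1.2]
grip_width: 0.011
time_s: 11.25
position: [0.4825, -0.198, 0.2237]
ft_force: [-0.1, -0.2, -1.6]
grip_width: 0.0116
```

View pics/L.png

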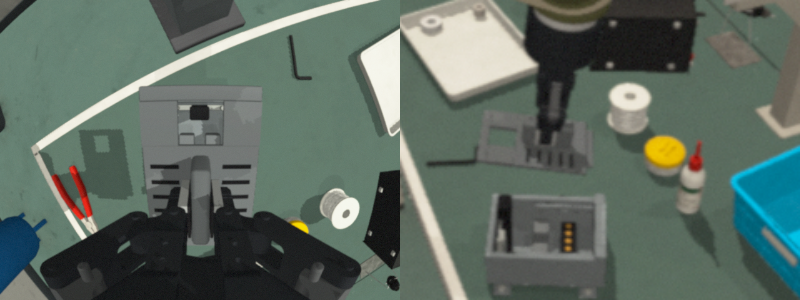

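The cover hangs free over the box: in the wrist crop its front corners are at (139,88) and (262,87), in the side crop at (477,165), (485,112), with the back corner at (592,167). The spool and tin are untouched. I'll check the tilt in hand by triangulating.

```bash
python3 - <<'E'
from h import *
from rig import observe
w=pickle.load(open("imLwrist.pkl","rb"));s=pickle.load(open("imLside.pkl","rb"))
sw=lambda u,v:ray(w,"wrist",u*1.6,v*1.6); ss=lambda u,v:ray(s,"side",230+(u-400)*.6,180+v*.6)
A=tri([sw(139,88),ss(477,165)]);B=tri([sw(262,87),ss(485,112)])
c,d=ss(592,167); k=np.linspace(.5,1.5,20001);X=c+k[:,None]*d
r=np.linalg.norm(X-A,axis=1);i=np.argmin(abs(r-.12)+10*(abs(r-.12)>.002)*0);C=X[i]
print("A",A,"B",B,np.linalg.norm(A-B));
loc=k[np.r_[False,np.diff(np.sign(r-.12))!=0]];print("C cands",[c+q*d for q in loc],r.min())
st=observe();T=np.array(st["tool_rot"]);p=np.array(st["position"])
for q in(A,B): print("tool frame",np.round((q-p)@T*1e3,1))
def pr(th):
    # predicted tool frame cover tilt
    for n,im in(("wrist",w),("side",s)):
        o=[]
        for y in(-.04,.04):
            for x in ((-.060,) if n=="wrist" else(-.06,.06)):
                v=np.array([x-.012,0,5e-3-.023]);v=np.array([np.cos(th)*v[0]+np.sin(th)*v[2],y,-np.sin(th)*v[0]+np.cos(th)*v[2]])
                o.append(np.round(proj(im,n,p+T@np.array([v[1],v[0],-v[2]])),0))
        print(n,th,o)
for th in(-.1,0,.1):pr(th)
E
```

```text
A [ 0.39931004 -0.20498938  0.20341798] B [ 0.43502413 -0.12760444  0.20228406] 0.08523620587769137
C cands [] 0.12436385992895063
tool frame [-41.7 -68.5  24.7]
tool frame [ 43.5 -68.8  25.9]
wrist -0.1 [array([226., 138.]), array([412., 138.])]
side -0.1 [array([275., 278.]), array([342., 282.]), array([280., 248.]), array([342., 251.])]
wrist 0 [array([222., 134.]), array([416., 134.])]
side 0 [array([274., 276.]), array([341., 283.]), array([279., 245.]), array([341., 253.])]
wrist 0.1 [array([217., 131.]), array([421., 131.])]
side 0.1 [array([274., 273.]), array([339., 285.]), array([279., 242.]), array([339., 254.])]
```

```bash
cat > edge.py <<'E'
from h import *
def run(tag,cols,rows,coly=None):
    s=pickle.load(open(f"im{tag}side.pkl","rb"));h=cv2.cvtColor(cv2.GaussianBlur(s["frame"],(3,3),0),cv2.COLOR_RGB2HSV)
    m=(h[:,:,1]<45)
    pts=[]
    for u in range(*cols):
        v=np.flatnonzero(m[rows[0]:rows[1],u]); 
        if len(v): pts.append((u,v.max()+rows[0]))
    return s,np.array(pts),h
if __name__=="__main__":
    s,p,h=run("L",(270,352),(255,292)); print([tuple(map(int,q)) for q in p[::4]]); print(h[275:292:2,310].tolist())
E
python3 edge.py
```

```text
[(270, 291), (274, 291), (278, 291), (282, 291), (286, 291), (290, 291), (294, 291), (298, 291), (302, 291), (306, 291), (310, 291), (314, 291), (318, 291), (322, 291), (326, 291), (330, 291), (334, 291), (338, 291), (342, 291), (346, 291), (350, 291)]
[[40, 8, 101], [38, 9, 110], [40, 7, 103], [67, 25, 93], [67, 39, 110], [68, 44, 111], [68, 44, 111], [67, 41, 111], [66, 38, 108]]
```

```bash
sed -i 's/<45/<24/' edge.py; sed -i '/^if/,$d' edge.py; python3 - <<'E'
from edge import *
from rig import observe
s,p,h=run("L",(278,344),(260,290)); print([tuple(map(int,q)) for q in p[::6]])
k=np.polyfit(*p.T,1);r=p[:,1]-np.polyval(k,p[:,0]);g=abs(r)<1.2;k=np.polyfit(*p[g].T,1);print("slope",k[0],g.sum(),"v at 280,340",np.polyval(k,[280,340]))
st=observe();T=np.array(st["tool_rot"]);P=np.array(st["position"])
for th in(-.15,-.1,-.05,0,.05):
    q=[]
    for x in(-.06,.06):
        v=np.array([x-.012,-.04,-.023]);v=np.array([np.cos(th)*v[0]+np.sin(th)*v[2],v[1],-np.sin(th)*v[0]+np.cos(th)*v[2]])
        q.append(proj(s,"side",P+T@np.array([v[1],v[0],-v[2]])))
    d=q[1]-q[0];print(th,d[1]/d[0],np.round(q,1).tolist())
E
```

```text
[(278, 277), (284, 278), (290, 278), (296, 279), (302, 279), (308, 280), (314, 281), (320, 282), (326, 282), (332, 283), (338, 284)]
slope 0.1113782051282052 64 v at 280,340 [277.16746795 283.85016026]
-0.15 0.013303828877797588 [[276.2, 281.6], [342.4, 282.5]]
-0.1 0.04742734716959084 [[275.5, 280.3], [341.7, 283.4]]
-0.05 0.0816328581972756 [[274.8, 278.9], [340.9, 284.2]]
0 0.1160882450494359 [[274.3, 277.4], [340.1, 285.1]]
0.05 0.15096632706309393 [[273.8, 276.0], [339.3, 285.9]]
```

The tilt in hand matches the tool (about -0.007 rad off), so levelling the tool will level the cover. The grip is at about 9 mm in cover x. I level it and carry it to above the tray at TCP ≈ (0.535, 0.216), turning +0.563 rad.

```bash
python3 -m crank '[-0.0254,-0.0544,0,0,0.005,0,0, -0.0254,-0.0544,0,0,0.015,0,0, 0,0,0.047,0.004,0.03,0,0, 0,0,0.047,0.004,0.033,0,0, 0,0,0.047,0.004,0.033,0,0, 0,0,0.047,0.004,0.033,0,0, 0,0,0.047,0.004,0.033,0,0, 0,0,0.047,0.004,0.033,0,0, 0,0,0.047,0.004,0.033,0,0, 0,0,0.047,0.004,0.033,0,0, 0,0,0.047,0.005,0.033,0,0, 0,0,0.047,0.005,0.033,0,0, 0,0,0.047,0.005,0.033,-0.02,0, 0,0,0.046,0.005,0.033,-0.03,0, 0,0,0,0,0.011,-0.04,0, 0,0,0,0,0,-0.03,0, 0,0,0,0,0,0,0, 0,0,0,0,0,0,0]'
python3 - <<'E'
from rig import *
import pickle,cv2
for n in("wrist","side","scene"):
    i=get_image(n);pickle.dump(i,open(f"imM{n}.pkl","wb"));cv2.imwrite(f"pics/M{n}.png",i["frame"][:,:,::-1])
a=cv2.imread("pics/Mwrist.png");b=cv2.imread("pics/Mside.png")[130:280,190:390]
cv2.imwrite("pics/M.png",cv2.hconcat([cv2.resize(a,(400,300)),cv2.resize(b,(400,300))]))
E
```

```text
time_s: 13.15
position: [0.5333, 0.2265, 0.0996]
tool_rot: [[-0.126, 0.992, -0.002], [0.992, 0.126, -0.0], [-0.0, -0.002, -1.0]]
ft_force: [0.8, 1.1, -0.1]
grip_width: 0.0108
```

```bash
python3 -m crank '[0,0,0,0.001,-0.0055,-0.02,0, 0,0,0,0,-0.005,-0.02,0, 0,0,0,0,0,-0.015,0, 0,0,0,0,0,-0.0,0, 0,0,0,0,0,0,0]'
python3 - <<'E'
from rig import *
import pickle,cv2
for n in("wrist","side"):
    i=get_image(n);pickle.dump(i,open(f"imM{n}.pkl","wb"));cv2.imwrite(f"pics/N{n}.png",i["frame"][:,:,::-1])
a=cv2.imread("pics/Nwrist.png");b=cv2.imread("pics/Nside.png")[150:260,210:350]
cv2.imwrite("pics/N.png",cv2.hconcat([cv2.resize(a,(430,323)),cv2.resize(b,(370,323))]))
E
```

```text
time_s: 13.8
position: [0.535, 0.2162, 0.0461]
tool_rot: [[-0.126, 0.992, 0.002], [0.992, 0.126, 0.0], [0.0, 0.002, -1.0]]
ft_force: [-0.0, 0.0, -0.5]
grip_width: 0.0114
```

View pics/N.png

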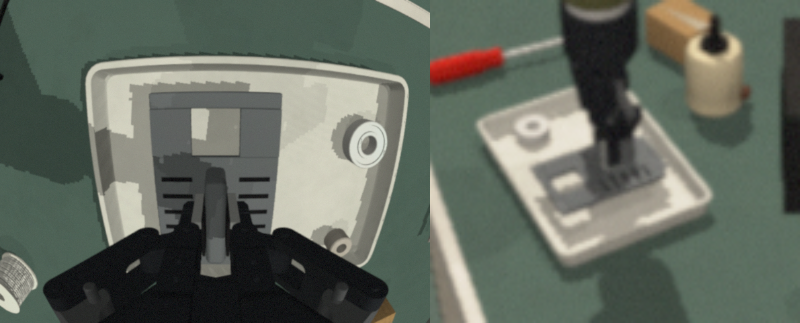

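The view shows the cover level over the bare floor, clear of the bearing at (365,145) and the bush at (340,243). I check the margins numerically.

```bash
python3 - <<'E'
from h import *
s=pickle.load(open("imMside.pkl","rb"));w=pickle.load(open("imMwrist.pkl","rb"))
o=np.array([.526,.245]);t=.126;R=np.array([[np.cos(t),-np.sin(t)],[np.sin(t),np.cos(t)]])
S=lambda u,v,z:print("side",np.round((cast(s,"side",210+(u-430)/2.643,150+v/2.936,z)[:2]-o)@R,3))
Wc=lambda u,v,z:print("wrist",np.round((cast(w,"wrist",u*640/430,v*480/323,z)[:2]-o)@R,3))
S(662,165,.028);S(648,135,.028);S(532,160,.028);S(562,212,.028)
print("tray rim");S(711,195,.02);S(478,122,.02);S(575,265,.02)
Wc(150,93,.028);Wc(284,95,.028);print("rim");Wc(88,65,.02);Wc(407,78,.02)
Wc(365,145,.012);Wc(340,243,.017)
E
```

```text
side [ 0.056 -0.06 ]
side [ 0.065 -0.011]
side [-0.06   0.014]
side [-0.065 -0.072]
tray rim
side [ 0.083 -0.116]
side [-0.084  0.11 ]
side [-0.081 -0.135]
wrist [-0.066 -0.068]
wrist [-0.064  0.012]
rim
wrist [-0.087 -0.114]
wrist [-0.086  0.117]
wrist [-0.03   0.086]
wrist [0.056 0.079]
```

```bash
python3 -m crank '[0,0,0,0,0,-0.008,0, 0,0,0,0,0,-0.006,0, 0,0,0,0,0,-0.003,0, 0,0,0,0,0,0,0]'|grep -E "pos|force"
python3 -m crank '[0,0,0,0,0,-0.0015,0, 0,0,0,0,0,0,0]'|grep -E "pos|force"
python3 -m crank '[0,0,0,0,0,-0.0015,0, 0,0,0,0,0,0,0]'|grep -E "time|pos|force"
```

```text
position: [0.5341, 0.2161, 0.0272]
ft_force: [-0.7, -1.2, -0.2]
position: [0.5346, 0.2162, 0.0265]
ft_force: [-0.5, 0.4, -0.7]
time_s: 14.7
position: [0.5346, 0.2163, 0.0261]
ft_force: [-4.2, -1.8, 10.3]
```

Contact with the tray floor. I ease off and let go.

```bash
python3 -m crank '[0,0,0,0,0,0.0006,0, 0,0,0,0,0,0,0]'|grep -E "pos|force"
python3 -m crank '[0,0,0,0,0,0,20, 0,0,0,0,0,0,30, 0,0,0,0,0,0,40, 0,0,0,0,0,0,40, 0,0,0,0,0,0,40]'|grep -E "pos|force|grip"
python3 -m crank '[0,0,0,0,0,0.005,40, 0,0,0,0,0,0.015,40, 0,0,0,0,0,0.03,40, 0,0,0,0,0,0.04,40, 0,0,0,0,0,0.045,40, 0,0,0,0,0,0.045,40, 0,0,0,0.005,0,0.03,40, 0,0,0,0.02,0,0,40, 0,0,0,0,0,0,40, 0,0,0,0,0,0,40]'
python3 - <<'E'
from rig import *
import pickle,cv2
from h import *
for n in("wrist","side"):
    i=get_image(n);pickle.dump(i,open(f"imF{n}.pkl","wb"));cv2.imwrite(f"pics/F{n}.png",i["frame"][:,:,::-1])
w=pickle.load(open("imFwrist.pkl","rb"));o=np.array([.526,.245]);t=.126;R=np.array([[np.cos(t),-np.sin(t)],[np.sin(t),np.cos(t)]])
f=cv2.GaussianBlur(w["frame"],(5,5),0);h=cv2.cvtColor(f,cv2.COLOR_RGB2HSV)
m=((h[:,:,1]<30)&(h[:,:,2]>50)&(h[:,:,2]<135)).astype(np.uint8)
ok=np.zeros_like(m)
poly=np.array([proj(w,"wrist",[*(R@q+o),.004]) for q in[(-.077,-.107),(.077,-.107),(.077,.06),(-.077,.06)]]).astype(int);cv2.fillPoly(ok,[poly],1)
m=cv2.morphologyEx(m*ok,cv2.MORPH_OPEN,np.ones((5,5)))
cs=sorted(cv2.findContours(m,0,2)[0],key=cv2.contourArea)[-3:]
for c in cs:
    r=cv2.boxPoints(cv2.minAreaRect(c));print(cv2.contourArea(c),[np.round((cast(w,"wrist",*q,.007)[:2]-o)@R,3).tolist() for q in r])
a=cv2.imread("pics/Fwrist.png");b=cv2.imread("pics/Fside.png")[150:260,210:350]
cv2.imwrite("pics/F.png",cv2.hconcat([cv2.resize(a,(430,323)),cv2.resize(b,(370,323))]))
E
```

```text
position: [0.5346, 0.2163, 0.0261]
ft_force: [-3.2, -0.2, 7.7]
position: [0.5344, 0.2161, 0.0253]
ft_force: [-0.9, 0.2, -0.5]
grip_width: 0.0343
time_s: 16.4
position: [0.5588, 0.2161, 0.2347]
tool_rot: [[-0.126, 0.992, -0.002], [0.992, 0.126, -0.0], [-0.0, -0.002, -1.0]]
ft_force: [-0.4, 0.0, 0.1]
grip_width: 0.0344
9575.0 [[0.059, -0.07], [-0.065, -0.068], [-0.065, 0.009], [0.059, 0.012]]
```

The picture limit is reached, but the measured outline (124 × 80 mm at tray x -65..+59, y -70..+12) shows the cover flat and clear of the parts. Handing in.

```bash
python3 -c "
from rig import *
print(close_job())"
```

```text
the job is handed in; nothing more can be done
None
```

The cover is off the box and lying in the tray, released, and the job was handed in at about 16.5 s of the 54 s allowed.

- **Tab:** I found the pad by touch and pressed it in small steps to about 10 N, well under the 22 N limit. The side camera then showed the front edge sprung up.
- **Cover:** I gripped the rib and drew it 13 mm towards the box's front with about 4 N of pull and 6 N upward, and it lifted free.
- **Placing:** I levelled it, turned it to line up with the tray and set it down. The wrist read about 10 N at contact and 0.5 N after I let go.

**Last checks:** The final wrist camera outline put the cover at tray x -65 to +59 mm and y -70 to +12 mm, about 124 × 80 mm, so it fits as lying flat. The bearing and bush measured at y +86 and +79 mm, well clear. The gripper was open and about 0.2 m above it.

**Not checked:**
- I had reached the picture limit, so the final placement is confirmed by that measurement only, not by eye.
- I did not re-measure the tray or the other objects after letting go. They looked undisturbed in the last views I had.

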